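# Hold the spring probe on the board's square test pad

## Task

Take the spring-tipped test probe out of the wooden tool rack and hold its tip on the square metal test pad of the circuit board that carries the two round capacitors, with the probe square to the sloping board. Press gently, so that the spring tip is pushed about half way in, and finish while still holding it there; the program ends with the probe in the gripper and in contact, not put down. Leave the tilt of both boards and everything else on the desk as they are.

Things in the scene. Friction and masses are not known exactly. Their poses are not given: they have to be found in the camera images.
- probe: black pen-shaped tool, round barrel 16 mm across, 125 mm long, nose tapered over the lowest 18 mm, a 26 mm collar 36 to 42 mm above the nose, two thin steel bands; 70 g. Hangs upright by its collar, nose down, in one of the rack's holes; stands 83 mm above the collar, the tallest tool there. Origin: centre of the nose end; z along the barrel, nose to top. A thin spring tip sticks out of the nose.
- probe_tip (a point): round end of the brass spring tip (5 mm across), on the probe's axis, 14 mm beyond the probe's origin when the spring is out; moves with the spring tip. Axes as the probe's.
- plunger (a joint): how far the spring tip is pushed into the probe, m: 0 fully out, 0.010 fully in. It takes about 0.6 N to start and 3.6 N fully in, 2.1 N half way.
- rack: fixed wooden block, 50 (x) by 170 (y) by 60 mm high, with three upright 19 mm through holes along y at -55, 0 and 55 mm, which hold the probe, the marker and the screwdriver in any order. Origin: centre of its underside. The probe must be raised 72 mm for its spring tip to leave the hole.
- holder: fixed dark steel holder, 100 (x) by 130 (y) by 26 mm high, of the green board with two upright black round capacitors (18 mm across, 24 mm tall) near its low edge. Origin: centre of its underside. Board 90 mm up the slope, 116 mm along y, 4 mm thick, hinged along y 45 mm to the holder's -x side, 24 mm up; it rises towards the holder's +x.
- board (a joint): tilt of that board in its stiff hinge, rad: 0 level, growing as the +x edge rises. It stays put under a light press (it takes about 1.5 N m to turn).
- pad (a point): centre of the square bare metal pad, 14 by 14 mm, flush on that board's upper face, 68 mm up the slope from the hinge, 30 mm to the holder's +y side. z: the board's outward normal, x up the slope, y along the hinge. Two round pads, 30 and 60 mm away along -y, are not wanted. The capacitors begin 41 mm down the slope from it.
- other_holder: the same kind of holder with a like board, at its own tilt, which carries a finned aluminium heat sink in place of the capacitors; it has the same pads and is not wanted. Origin: centre of its underside.
- other_pad (a point): centre of the square pad on that other board; placed and turned as the pad on the wanted board is.
- marker: grey marker pen standing in the rack, 17 mm in diameter, 108 mm tall; leave alone. Origin: its lower end.
- driver: stubby screwdriver with black waisted handle 25 mm in diameter, standing blade down in the rack, top 115 mm above the desk; leave alone. Origin: blade tip.
- tape: roll of tape lying flat, 52 mm in diameter, 18 mm high; leave alone. Origin: centre of its underside.
- mug: white mug, 76 mm in diameter, 85 mm tall; leave alone. Origin: centre of its underside.
- jar: small lidded jar, 50 mm in diameter, 60 mm tall; leave alone. Origin: centre of its underside.
- battery: black block battery lying flat, 48 by 26 by 17 mm; leave alone. Origin: centre of its underside.
Things that resemble listed ones, but are neither listed nor needed, are in the scene too. What is shaped like the probe but orange or purple is not meant.

How it is judged:
On the way:
1. the probe is drawn up out of the rack, held by the fingers (z of probe in the frame of rack above 0.065 m and contact force between the fingers and probe above 0.5 N), for 0.1 s.
At the end, for the whole second after the job is handed in: Probe held still in the gripper and off the rack, tip within 7 mm of the square pad's centre, axis within 0.15 rad of the board's normal, spring tip 2 to 8 mm in, force on that board 0.5 to 6 N; both pads shifted under 10 mm, marker, driver, tape, mug, jar, battery under 30 mm (distance between probe_tip and pad below 0.007 m and angle between the z axis of probe and the z axis of pad, either way round below 0.15 rad and value of joint plunger between 0.002 and 0.008 m and contact force between probe and holder between 0.5 and 6 N and contact force between the fingers and probe above 0.5 N and contact force between probe and rack below 0.05 N and distance of each of pad, other_pad from where it was at the start of the episode below 0.01 m and linear speed of probe below 0.02 m/s and not (distance of marker from where it was at the start of the episode above 0.03 m) and not (distance of driver from where it was at the start of the episode above 0.03 m) and not (distance of tape from where it was at the start of the episode above 0.03 m) and not (distance of mug from where it was at the start of the episode above 0.03 m) and not (distance of jar from where it was at the start of the episode above 0.03 m) and not (distance of battery from where it was at the start of the episode above 0.03 m)); the arm keeps its last pose, push and grip.
It fails at once if the probe presses hard (over 15 N) on either board or its holder (contact force between probe and holder above 15 N or contact force between probe and other_holder above 15 N).
It fails at once if a board's tilt is changed (its pad shifted over 10 mm) (distance of any of pad, other_pad from where it was at the start of the episode above 0.01 m).
It fails at once if a bystander is moved over 30 mm (distance of any of marker, driver, tape, mug, jar, battery from where it was at the start of the episode above 0.03 m).
It also fails if it takes over 40 s, if anything falls off the work surface, if the arm or the gripper's body presses on something with over 40 N, if the wrist force passes 120 N, or if a joint passes its speed limit or range.

## Robot

A 6-joint arm with a two-finger parallel gripper is mounted at the origin on the work surface. World frame = base frame: x ahead of the robot, y to its left, z up, the work surface at z = 0. Lengths are in m, angles in rad, forces in N, time in s.
With the tool pointing down it reaches from about 0.35 to 0.975 m from the base axis. Payload 4.9 kg.
Tool frame: the origin (TCP) lies midway between the tips of the shut fingers; the grasp point (between the pads) lies 19 mm behind it; x points along the fingers, z is the direction in which the jaws open and shut, and the axes are right-handed (so a half turn about x gives the same grasp; the last joint's range is limited). The gripper opens to 85 mm and grips with 20 to 120 N. Pads are 22 mm wide; open, the fingers measure 114 mm over their backs; the gripper's body (76 mm by 85 mm) begins 54 mm behind the grasp point. The pads swing forward as they close: fully open they stand 13 mm farther back than shut.
Start: joints at [-1.424, 0.053, 1.613, -0, 1.476, -0.119], TCP at [0.164, -0.603, 0.231] pointing down, gripper open.
Joint ranges: [-3.01, 3.01], [-1.01, 2.22], [0.06, 2.58], [-1.02, 4.17], [0.09, 2.62], [-3.14, 3.14]. Speed limits (rad/s): [2.57, 2.57, 3.14, 3.14, 3.14, 3.14].

## Interface

Orientations are given as a unit quaternion [w, x, y, z].
In Python, from plant import state, cams, workorder, nets gives the robot as it stands.
- The arm moves only by the tool play_rows, never from a script. Its argument "motion" is a list of rows, each a list of 3 entries, a list of its own where there are three numbers: the closure, from -1 (fully open) to 1 (shut), then the shift along the world's x, y, z in m, then the turn about the world's z in rad. A call has 1 to 5 rows; each row is the pose to reach, as a shift and turn from the pose commanded when the call began; what a row does not reach only later rows make up. A row lasts 1/10 s, in which the tool goes at most 50 mm and 8.59 degrees, less where a joint would pass 70% of its speed; a pose out of reach is approached as far as the arm can. A call with a gripper value outside its range is refused whole. The fingers move at their own pace and stop on an object; the grip force is fixed at half the most. Time passes only in rows, so rows that repeat a pose let the fingers close. It gives the time, the measured TCP pose, the force and the opening at its end, in the units of the state.
- state(): the state, without advancing time (a new reading comes with each control period).
- cams.grab_frame(name): name is "scene" or "side" or "wrist"; returns (picture, depth): 480x640x3 uint8, red, green, blue; 480x640 float32, m along the optical axis (not along the pixel's ray), 0 where there is no reading.
- cams.camera_info(name): a dict with "K" (3x3 intrinsics, pixels), "rvec" (rotation vector, rad) and "tvec" (3), from world to camera coordinates, as OpenCV has them. Camera axes: x right, y down, z forward; pixel columns grow to the right and rows downward; lengths in m; the calibration is good to about 2 mm. The wrist camera is an equidistant fisheye: a pixel r from the principal point sees the ray r / f radians off the axis. A picture is of the moment at which its call begins: read the wrist's pose just before it. camera_info takes no time and is no camera call; for the wrist camera it gives the pose at the moment of the call.
- workorder.job_done(): hands the job in, once; it reports no verdict.
Trained networks look in the newest picture that a camera, given by its name, has taken for a name from the list of things; names that differ only in an ending like _2 or _b are one class to them, and where a whole thing is asked for, a point or a joint stands for the part that bears it (a point fixed in the world has none). Each returns a list of dicts, best first, with "score" (0 to 1); they miss things now and then, are a little off and sometimes report something else, mostly with a low value. They report only what shows in the picture. A call takes as long as a camera call. They do not tell look-alikes from the thing itself.
- nets.recognise(camera, target): "at" ([x, y, z] in m, in world coordinates, good to about 4 mm: the middle of the surface that is visible of it).
- nets.landmark_of(camera, target): "at" ([x, y, z] in m, in world coordinates, good to about 4 mm: a listed point, or the origin of a listed thing).
The state is a dict: "time": time; "joint_pos": joint angles; "joint_vel": joint speeds; "joint_efforts": joint torques, N m; "tool_pos": TCP position; "tool_rot": TCP orientation; "contact_force": force on the tool from outside, world axes, zero at the start; "ft_torque": the same for the moment, N m; "gripper_width": opening from 0.0 (shut) to 1.0 (fully open).
Only numpy, scipy, OpenCV 4.12 (cv2) and the standard library are available. Lean on these libraries where they do the work, as an engineer would, in place of code of your own. Each camera call takes 0.05 s, during which the arm holds its last target.

## Working session

There is one attempt and no reset: what is moved stays moved. The work goes in short steps, Python scripts to look and compute and a tool call to move; the robot and the scene stay as the last step left them, time stands still between calls to the robot, and variables do not carry over. Pictures are saved under pics/ and viewed, and the job is handed in when it is done.

Besides the shell and the picture viewer there is one more tool, called as name(argument=value, ...) on one line, values as JSON. play_rows: Moves the arm, as the interface text tells. Its arguments: {"type":"object","properties":{"motion":{"type":"array","items":{"type":"array"}}},"required":["motion"]}

```bash
mkdir -p pics; ls; python3 - <<'E'
from plant import state,cams,workorder,nets
import cv2
print(state())
for n in ["scene","side","wrist"]:
    p,d=cams.grab_frame(n); cv2.imwrite(f"pics/{n}0.png",p[...,::-1]); i=cams.camera_info(n); print(n,i)
E
```

```text
pics
{'time': 0.0, 'joint_pos': array([-1.42400077e+00,  5.33851016e-02,  1.61433674e+00, -1.48860112e-06,
        1.47599185e+00, -1.19007403e-01]), 'joint_vel': array([ 0.00104939,  0.00091524, -0.00200103,  0.0016797 ,  0.00266539,
       -0.00049576]), 'joint_efforts': array([-4.09588138e-04, -3.93684626e+01, -3.70178068e+01, -2.85191772e-04,
        6.89215609e-03,  1.06054387e-06]), 'tool_pos': array([ 0.16407891, -0.6024153 ,  0.23001998]), 'tool_rot': array([ 0.56130786,  0.42985768,  0.56238375, -0.42881275]), 'contact_force': array([0.52751057, 0.38012334, 0.03374903]), 'ft_torque': array([-0.09468734, -0.00902883,  0.04746948]), 'gripper_width': 0.9951617142081824}
scene {'K': array([[474.2628681 ,   0.        , 321.8529399 ],
       [  0.        , 474.2628681 , 230.89888624],
       [  0.        ,   0.        ,   1.        ]]), 'rvec': array([ 1.72669536,  1.90597262, -0.71429256]), 'tvec': array([ 0.0818489 , -0.43422287,  1.46963462])}
side {'K': array([[500.05191919,   0.        , 327.15193976],
       [  0.        , 500.05191919, 241.91677309],
       [  0.        ,   0.        ,   1.        ]]), 'rvec': array([ 2.1927778 , -0.23754005,  0.10949655]), 'tvec': array([-0.60137968,  0.09128989,  0.86359444])}
wrist {'K': array([[371.64829954,   0.        , 319.24525247],
       [  0.        , 371.64829954, 249.35201286],
       [  0.        ,   0.        ,   1.        ]]), 'rvec': array([-2.30157698,  1.75580656,  0.26314612]), 'tvec': array([-0.62369426, -0.03892406,  0.37813739])}
```

View pics/scene0.png

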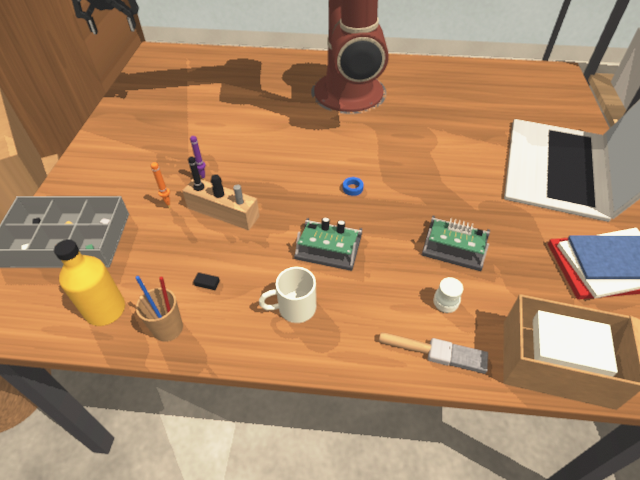

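View pics/side0.png

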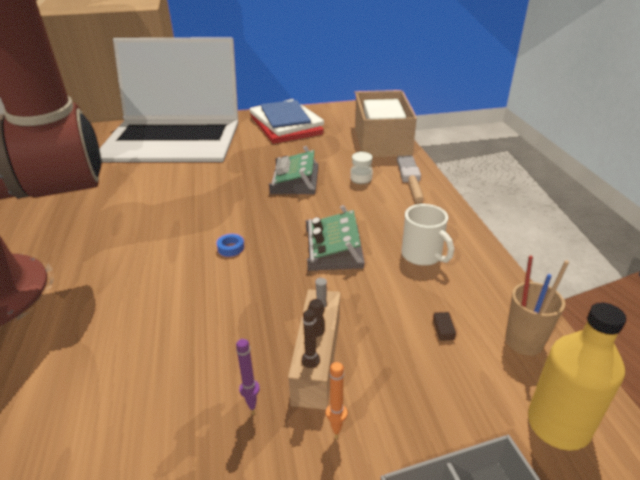

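View pics/wrist0.png

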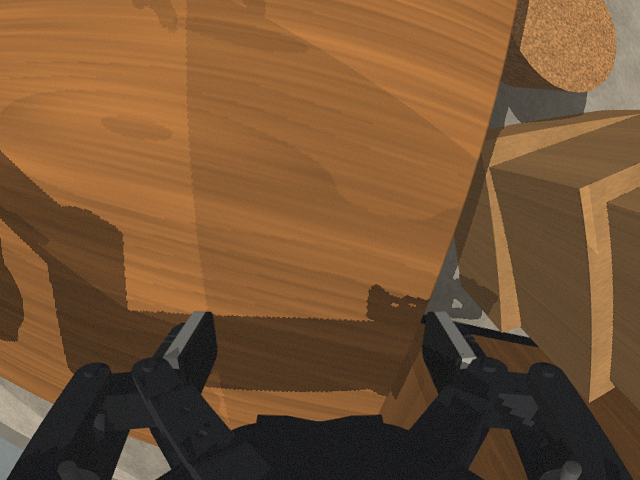

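```bash
cat > h.py <<'E'
import numpy as np, cv2
from plant import state,cams,workorder,nets
def pose(n):
    i=cams.camera_info(n); R,_=cv2.Rodrigues(np.array(i['rvec'])); return i['K'],R,np.array(i['tvec'])
def cloud(n,d,info=None):
    K,R,t=info or pose(n)
    v,u=np.mgrid[0:480,0:640]
    x=(u-K[0,2])/K[0,0]; y=(v-K[1,2])/K[1,1]
    if n=='wrist':
        r=np.hypot(x,y); s=np.where(r>1e-9,np.tan(np.minimum(r,1.4))/np.maximum(r,1e-9),1); x=x*s;y=y*s
    P=np.stack([x*d,y*d,d],-1)
    return (P-t)@R
def proj(n,X,info=None):
    K,R,t=info or pose(n); c=np.atleast_2d(X)@R.T+t
    a,b=c[:,0]/c[:,2],c[:,1]/c[:,2]
    if n=='wrist':
        r=np.hypot(a,b); s=np.arctan2(np.hypot(c[:,0],c[:,1]),c[:,2])/np.maximum(r,1e-9); a=a*s;b=b*s
    return np.stack([K[0,0]*a+K[0,2],K[1,1]*b+K[1,2]],-1)
E
python3 - <<'E'
from h import *
np.set_printoptions(precision=4,suppress=True)
for n in ["scene","side"]:
    p,d=cams.grab_frame(n); np.savez(f"{n}0.npz",p=p,d=d)
    for t in ["probe","probe_tip","rack","holder","pad","other_pad","other_holder","marker","driver","tape","mug","jar","battery"]:
        r=nets.landmark_of(n,t)
        print(n,t,[(np.round(q['at'],4).tolist(),round(q['score'],2)) for q in r[:3]])
for n in ["scene","side"]:
    z=np.load(f"{n}0.npz");p=z['p']
    if n=="scene":c=p[120:280,140:500]; k=2
    else: c=p[130:430,220:380]; k=2
    cv2.imwrite(f"pics/{n}crop.png",cv2.resize(c,None,fx=k,fy=k,interpolation=cv2.INTER_CUBIC)[...,::-1])
E
```

```text
scene probe [([0.4415, -0.3425, 0.0131], 0.8), ([0.5412, -0.4022, 0.012], 0.63), ([0.5298, -0.3199, 0.024], 0.57)]
scene probe_tip []
scene rack [([0.542, -0.2691, -0.0002], 0.7)]
scene holder [([0.627, -0.0085, -0.0008], 0.76)]
scene pad [([0.6524, 0.0177, 0.0408], 0.89), ([0.75, 0.2454, 0.0004], 0.28)]
scene other_pad [([0.6237, 0.3018, 0.043], 0.75)]
scene other_holder []
scene marker []
scene driver [([0.5395, -0.2704, 0.0041], 0.49)]
scene tape [([0.4306, 0.0317, 0.001], 0.56)]
scene mug [([0.781, -0.0554, -0.0031], 0.76)]
scene jar [([0.7481, 0.2511, 0.0001], 0.66), ([0.5298, -0.321, 0.0245], 0.38)]
scene battery [([0.7456, -0.2544, 0.0007], 0.59)]
side probe [([0.4412, -0.3403, 0.0119], 0.84), ([0.5303, -0.3187, 0.0248], 0.69), ([0.546, -0.4026, 0.0123], 0.57)]
side probe_tip []
side rack [([0.5401, -0.2675, -0.0018], 0.88)]
side holder [([0.6277, -0.0023, -0.0013], 0.89), ([0.5957, 0.271, -0.0019], 0.53)]
side pad [([0.6525, 0.0221, 0.0461], 0.94)]
side other_pad [([0.6266, 0.2997, 0.0464], 0.79)]
side other_holder [([0.5973, 0.2716, 0.0006], 0.68)]
side marker []
side driver []
side tape [([0.4307, 0.0341, 0.0028], 0.79)]
side mug [([0.7842, -0.0548, -0.0004], 0.7)]
side jar [([0.7508, 0.2427, 0.0004], 0.77)]
side battery [([0.7489, -0.25, 0.0045], 0.92)]
```

View pics/scenecrop.png

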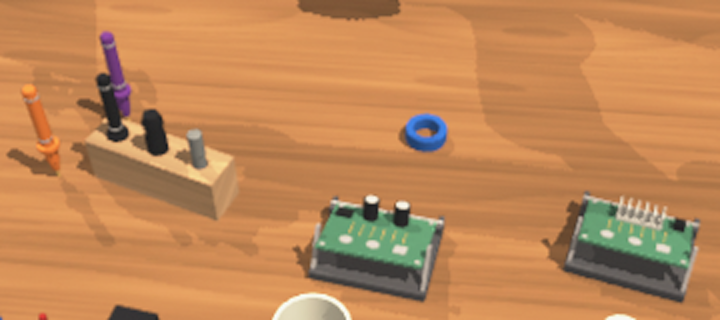

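View pics/sidecrop.png

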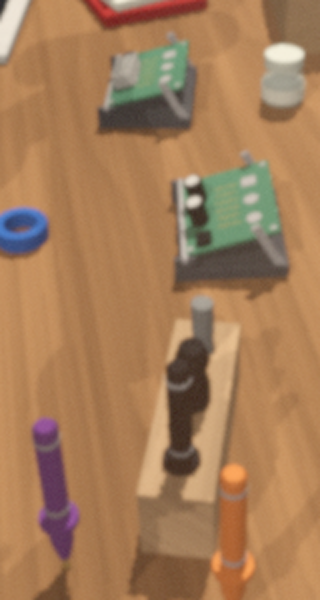

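```bash
python3 - <<'E'
from h import *
np.set_printoptions(precision=4,suppress=True)
print('toolx', __import__('scipy.spatial.transform',fromlist=['R']).Rotation.from_quat(np.roll(state()['tool_rot'],-1)).as_matrix())
for n in ["scene","side"]:
    z=np.load(f"{n}0.npz");p=z['p'].astype(int);d=z['d'];X=cloud(n,d)
    tab=(abs(X[...,2])<.01)&(d>0)&(X[...,0]>.3)&(X[...,0]<.75)&(abs(X[...,1])<.35); print(n,'desk z',np.median(X[tab][:,2]))
    for c0 in [(.627,-.005),(.597,.271)]:
        m=(abs(X[...,0]-c0[0])<.08)&(abs(X[...,1]-c0[1])<.08)&(d>0)&(p[...,1]>p[...,0]+15)&(p[...,1]>p[...,2]+5)&(X[...,2]>.01)
        Q=X[m]
        for _ in range(5):
            A=np.c_[Q[:,:2],np.ones(len(Q))]; c,*_=np.linalg.lstsq(A,Q[:,2],rcond=None); r=Q[:,2]-A@c; Q=Q[abs(r)<max(.003,1.5*r.std())]
        nrm=np.array([-c[0],-c[1],1]);nrm/=np.linalg.norm(nrm)
        print(n,len(Q),'normal',nrm,'tilt',np.arccos(nrm[2]),'dir',np.arctan2(-nrm[1],-nrm[0]),'rms',r.std(), 'z at pad',c@[.6524,.019,1])
        rect=cv2.minAreaRect(Q[:,:2].astype(np.float32)*1000); print(rect)
    # probe: dark points above z .07 near
    m=(np.hypot(X[...,0]-.53,X[...,1]+.319)<.03)&(X[...,2]>.075)&(X[...,2]<.16)&(d>0)
    Q=X[m]; print('probe',len(Q),Q.mean(0),Q[:,2].max())
    for a,b in [(.075,.095),(.095,.115),(.115,.135),(.135,.16)]:
        q=Q[(Q[:,2]>a)&(Q[:,2]<b)]; print(a,len(q),np.median(q,0))
    m=(np.hypot(X[...,0]-.541,X[...,1]+.268)<.11)&(abs(X[...,2]-.06)<.004)&(d>0)&(p[...,0]>120)&(p[...,0]>p[...,2]+30)
    q=X[m]; rr=cv2.minAreaRect(q[:,:2].astype(np.float32)*1000); print('rack top',len(q),rr)
E
```

```text
toolx [[-0.      0.9649  0.2627]
 [ 0.      0.2627 -0.9649]
 [-1.     -0.     -0.    ]]
scene desk z -0.00038190958522589947
scene 1007 normal [-0.2634  0.0393  0.9639] tilt 0.26956864120105006 dir -0.1481183897094568 rms 0.0010970839528312965 z at pad 0.04396248437132036
((628.2837524414062, -6.377094268798828), (116.1675796508789, 86.3998031616211), 82.3568344116211)
scene 890 normal [-0.267   0.0655  0.9615] tilt 0.27847355496035286 dir -0.2405551698204995 rms 0.0010968256532843277 z at pad 0.07171846089824582
((598.1356811523438, 274.830078125), (116.84741973876953, 85.57232666015625), 75.13679504394531)
probe 205 [ 0.5289 -0.3163  0.1156] 0.15061224978844012
0.075 50 [ 0.5301 -0.3149  0.0844]
0.095 53 [ 0.53   -0.3155  0.1068]
0.115 45 [ 0.5301 -0.3151  0.1245]
0.135 57 [ 0.5281 -0.317   0.145 ]
rack top 847 ((541.7705078125, -266.18463134765625), (172.85169982910156, 55.38656997680664), 70.54352569580078)
side desk z 0.000484907775684304
side 1116 normal [-0.2621  0.0377  0.9643] tilt 0.26799438048652635 dir -0.1427816650582009 rms 0.0010082347961748769 z at pad 0.04453741063706401
((627.7318115234375, -7.238990783691406), (115.43305969238281, 82.24181365966797), 82.0390853881836)
side 528 normal [-0.2733  0.0645  0.9598] tilt 0.2846298216389192 dir -0.23163184915199544 rms 0.0009992206920903402 z at pad 0.07274142922107042
((599.4077758789062, 272.5166015625), (117.04586029052734, 82.87828063964844), 73.85944366455078)
probe 584 [ 0.5244 -0.3222  0.1172] 0.1505723032486135
0.075 136 [ 0.5237 -0.3234  0.0854]
0.095 133 [ 0.5241 -0.3233  0.1047]
0.115 135 [ 0.5236 -0.3235  0.1246]
0.135 180 [ 0.5246 -0.3218  0.1463]
rack top 1936 ((543.0726318359375, -264.8663330078125), (175.16885375976562, 50.5771484375), 70.87681579589844)
```

play_rows(motion=[[-1,[0.036,0.0285,0],0.097],[-1,[0.072,0.057,0],0.194],[-1,[0.108,0.0855,0],0.29],[-1,[0.144,0.114,0],0.387],[-1,[0.18,0.1425,0],0.484]])

```text
time: 2.05
tool_pos: [0.3454, -0.4593, 0.2315]
tool_rot: [0.649, 0.281, 0.649, -0.281]
contact_force: [0.8, -0.3, -0.4]
gripper_width: 0.999
```

play_rows(motion=[[-1,[0.036,0.0285,0],0.097],[-1,[0.072,0.057,0],0.194],[-1,[0.108,0.0855,0],0.29],[-1,[0.144,0.114,0],0.387],[-1,[0.18,0.1425,0],0.484]])

```text
time: 2.55
tool_pos: [0.5255, -0.3166, 0.2315]
tool_rot: [0.697, 0.117, 0.697, -0.117]
contact_force: [-0.1, -0.3, 0.7]
gripper_width: 0.999
```

play_rows(motion=[[-1,[0,0,0],0],[-1,[0,0,0],0],[-1,[0,0,0],0]])

```text
time: 2.85
tool_pos: [0.5237, -0.3185, 0.2312]
tool_rot: [0.697, 0.119, 0.697, -0.119]
contact_force: [0.1, 0.1, 0.4]
gripper_width: 0.997
```

```bash
python3 - <<'E'
from h import *
np.set_printoptions(precision=4,suppress=True)
s=state(); print(s['time'],s['tool_pos'],s['joint_pos'],s['contact_force'],s['ft_torque'])
inf=pose('wrist'); p,d=cams.grab_frame('wrist'); np.savez('w1.npz',p=p,d=d,K=inf[0],R=inf[1],t=inf[2])
im=p[...,::-1].copy()
for X in ([.524,-.318,.149],[.524,-.318,.066],s['tool_pos'],[.541,-.402,.14],[.4415,-.3425,.14]):
    u=proj('wrist',X,inf)[0]; cv2.circle(im,(int(u[0]),int(u[1])),4,(0,0,255),1)
cv2.imwrite('pics/w1.png',im)
X=cloud('wrist',d,inf)
m=(np.hypot(X[...,0]-.524,X[...,1]+.318)<.02)&(X[...,2]>.14)&(X[...,2]<.16)&(d>0)
print(len(X[m]),X[m].mean(0),X[m].min(0),X[m].max(0))
E
```

```text
2.85 [ 0.5237 -0.3185  0.2312] [-0.6676  0.0247  1.6418 -0.0004  1.4753 -0.3296] [0.0725 0.1273 0.3957] [ 0.0911  0.0018 -0.0069]
482 [ 0.5242 -0.3161  0.1475] [ 0.5161 -0.325   0.1401] [ 0.5314 -0.3096  0.1507]
```

View pics/w1.png

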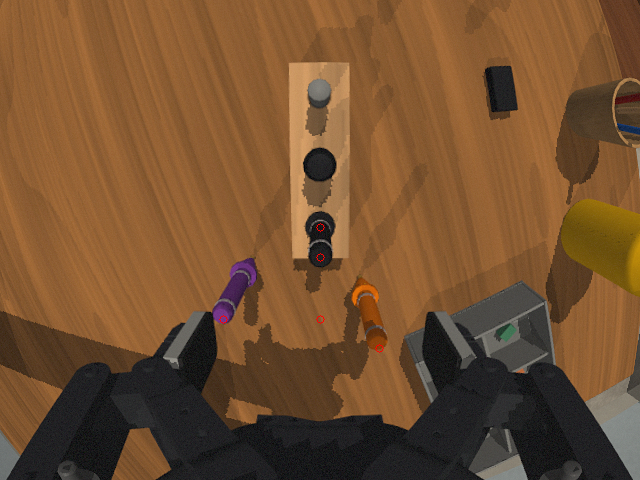

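play_rows(motion=[[-1,[0,0.001,-0.045],0],[-1,[0,0.001,-0.09],0],[-1,[0,0.001,-0.115],0],[-1,[0,0.001,-0.125],0],[-1,[0,0.001,-0.125],0]])

```text
time: 3.4
tool_pos: [0.5227, -0.3173, 0.1048]
tool_rot: [0.696, 0.12, 0.698, -0.119]
contact_force: [-0.8, 0.2, 0.3]
gripper_width: 1.002
```

play_rows(motion=[[1,[0,0,0],0],[1,[0,0,0],0],[1,[0,0,0],0],[1,[0,0,0],0],[1,[0,0,0],0]])

```text
time: 3.9
tool_pos: [0.5247, -0.3173, 0.1073]
tool_rot: [0.698, 0.118, 0.697, -0.119]
contact_force: [-0.3, -1.0, 1.5]
gripper_width: 0.174
```

play_rows(motion=[[1,[0,0,0],0],[1,[0,0,0],0],[1,[0,0,0],0]])

```text
time: 4.2
tool_pos: [0.5247, -0.3174, 0.1073]
tool_rot: [0.698, 0.118, 0.697, -0.119]
contact_force: [0.1, 0.0, 6.2]
gripper_width: 0.173
```

```bash
cat > look.py <<'E'
import sys
from h import *
np.set_printoptions(precision=4,suppress=True)
tag=sys.argv[1]
s=state(); print(s['time'],s['tool_pos'],s['joint_pos'],s['contact_force'],s['ft_torque'],s['gripper_width'])
for n in sys.argv[2:]:
    inf=pose(n); p,d=cams.grab_frame(n); np.savez(f'{n}_{tag}.npz',p=p,d=d,K=inf[0],R=inf[1],t=inf[2])
    u=proj(n,s['tool_pos'],inf)[0].astype(int)
    if n=='wrist': im=p
    else:
        x0=min(max(u[0]-80,0),480); y0=min(max(u[1]-80,0),360)
        im=cv2.resize(p[y0:y0+120+40,x0:x0+160],None,fx=3.5,fy=3.5,interpolation=cv2.INTER_CUBIC); print(n,'crop',x0,y0)
    cv2.imwrite(f'pics/{n}_{tag}.png',im[...,::-1])
E
python3 look.py 2 wrist side
```

```text
4.2 [ 0.5247 -0.3174  0.1073] [-0.6653  0.1296  1.7455  0.      1.265  -0.3284] [0.0537 0.0296 6.197 ] [ 0.0588  0.0189 -0.0411] 0.173192216478027
side crop 229 255
```

View pics/wrist_2.png

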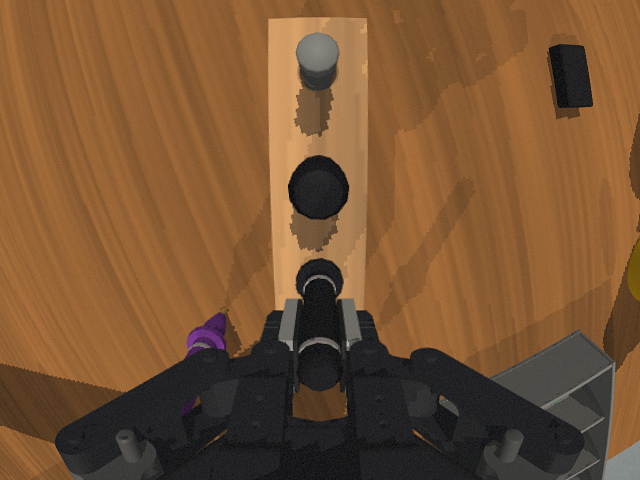

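View pics/side_2.png

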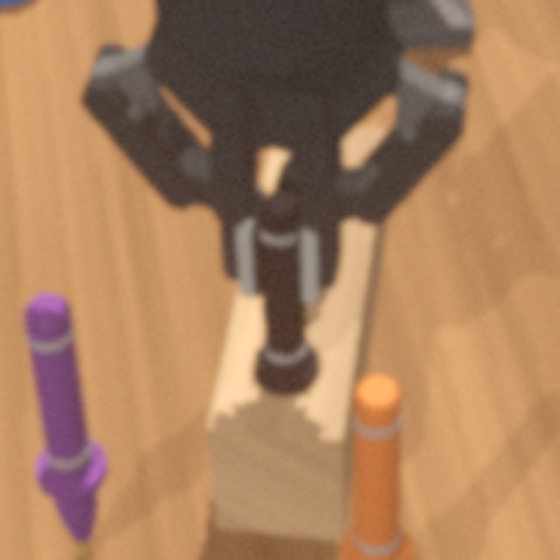

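play_rows(motion=[[1,[0,0,0.01],0],[1,[0,0,0.02],0],[1,[0,0,0.02],0],[1,[0,0,0.02],0]])

```text
time: 4.7
tool_pos: [0.5242, -0.317, 0.1266]
tool_rot: [0.697, 0.119, 0.697, -0.119]
contact_force: [0.0, -1.7, -0.6]
gripper_width: 0.168
```

play_rows(motion=[[1,[-0.001,-0.003,0],0],[1,[-0.002,-0.006,0],0],[1,[-0.003,-0.009,0],0],[1,[-0.0035,-0.01,0],0],[1,[-0.0035,-0.01,0],0]])

```text
time: 5.2
tool_pos: [0.5214, -0.3243, 0.1259]
tool_rot: [0.697, 0.121, 0.697, -0.116]
contact_force: [3.3, 8.0, 2.7]
gripper_width: 0.172
```

```bash
python3 look.py 3 wrist scene
```

```text
5.2 [ 0.5214 -0.3243  0.1259] [-0.6805  0.1141  1.729   0.0067  1.3019 -0.345 ] [3.2579 8.02   2.6703] [ 1.9767 -0.6556 -0.0057] 0.17243213534430515
scene crop 110 84
```

View pics/wrist_3.png

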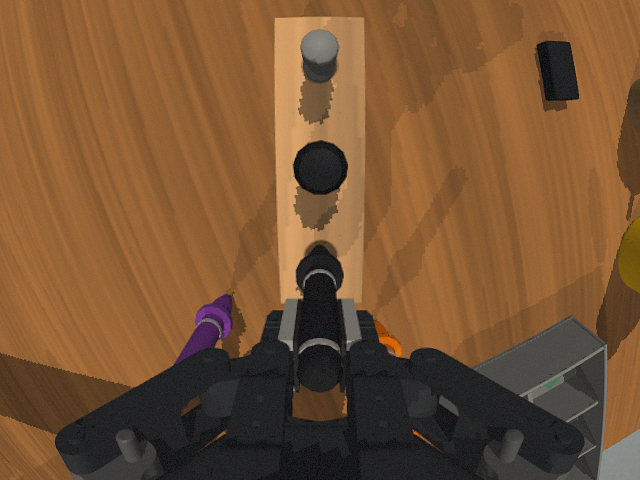

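View pics/scene_3.png

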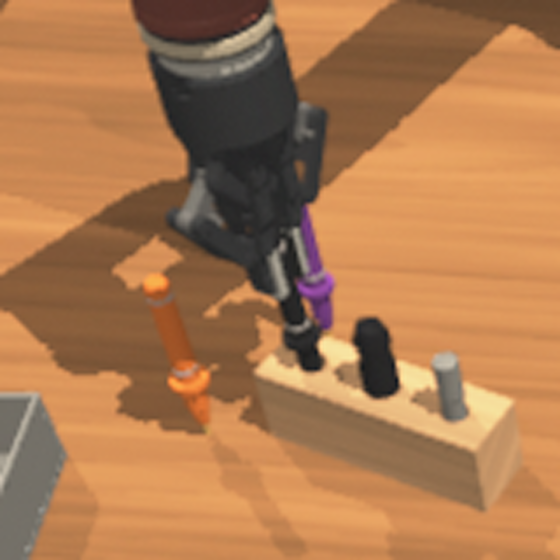

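play_rows(motion=[[1,[-0.001,-0.003,0],0],[1,[-0.002,-0.006,0],0],[1,[-0.003,-0.0085,0],0],[1,[-0.004,-0.011,0],0],[1,[-0.004,-0.011,0],0]])

```text
time: 5.8
tool_pos: [0.5173, -0.3358, 0.1255]
tool_rot: [0.697, 0.121, 0.697, -0.117]
contact_force: [3.8, 7.5, 1.0]
gripper_width: 0.173
```

```bash
cat > axis.py <<'E'
# fit probe axis in tool frame from wrist depth + other cams
import sys
from h import *
from scipy.spatial.transform import Rotation as Ro
np.set_printoptions(precision=4,suppress=True)
E
python3 look.py 4 wrist side
```

```text
5.8 [ 0.5173 -0.3358  0.1255] [-0.6989  0.1204  1.7228  0.0057  1.301  -0.363 ] [3.7634 7.4706 1.036 ] [ 1.5807 -0.7866 -0.0291] 0.17257929686698328
side crop 225 257
```

View pics/wrist_4.png

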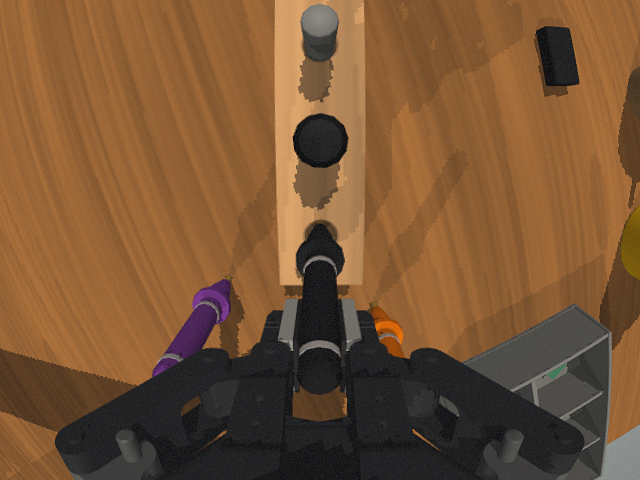

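View pics/side_4.png

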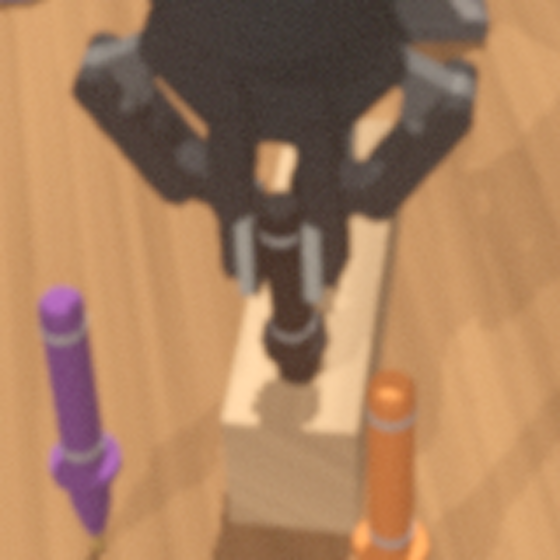

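```bash
cat > axis.py <<'E'
import sys
from h import *
from scipy.spatial.transform import Rotation as Ro
np.set_printoptions(precision=4,suppress=True)
def tilt(tag,verbose=1):
    z=np.load(f'wrist_{tag}.npz'); inf=(z['K'],z['R'],z['t']); X=cloud('wrist',z['d'],inf)
    # tool frame expected from R: camera->tool fixed; express in frame: up=z, lateral
    s=state(); T=Ro.from_quat(np.roll(s['tool_rot'],-1)).as_matrix(); Y=(X-s['tool_pos'])@T   # tool coords
    m=(abs(Y[...,2])<.003)&(Y[...,0]>-.055)&(Y[...,0]<.06)&(abs(Y[...,1])<.06)&(z['d']>0)
    v,u=np.where(m); q=Y[m]
    o=np.argsort(v); q=q[o]; v=v[o]
    if verbose:
        for r in range(v.min(),v.max()+1,6):
            k=v==r
            if k.any(): print(r,np.median(q[k],0))
    return q,v
if __name__=="__main__":
    tilt(sys.argv[1])
E
python3 axis.py 4
```

```text
231 [0.0595 0.0239 0.0001]
237 [0.0418 0.0252 0.    ]
243 [0.0385 0.023  0.    ]
249 [0.0392 0.0196 0.    ]
255 [0.0337 0.0181 0.    ]
261 [0.0267 0.0173 0.    ]
267 [ 0.0212  0.0163 -0.    ]
273 [ 0.0161  0.0152 -0.    ]
279 [ 0.0111  0.0142 -0.    ]
285 [ 0.0059  0.0135 -0.    ]
291 [ 0.0015  0.0126 -0.    ]
297 [-0.0025  0.0116 -0.0001]
303 [-0.0066  0.0108  0.0001]
309 [-0.0107  0.0101  0.0001]
315 [-0.0144  0.0094 -0.0001]
321 [-0.0182  0.0088 -0.0001]
327 [-0.0219  0.0083 -0.0001]
333 [-0.0248  0.0073  0.0001]
339 [-0.0282  0.0069  0.0001]
345 [-0.0319  0.0066  0.0001]
351 [-0.0343  0.0057  0.    ]
357 [-0.0377  0.0055 -0.0001]
363 [-0.04    0.0046  0.    ]
369 [-0.0412  0.003   0.    ]
375 [-0.0417  0.0008  0.    ]
381 [-0.0412 -0.0021 -0.0001]
387 [-0.0408 -0.005  -0.0001]
393 [-0.0401 -0.0082 -0.0006]
```

play_rows(motion=[[1,[-0.001,-0.0028,0],0],[1,[-0.002,-0.0056,0],0],[1,[-0.0028,-0.008,0],0],[1,[-0.0028,-0.008,0],0]])

```text
time: 6.3
tool_pos: [0.5146, -0.3433, 0.125]
tool_rot: [0.697, 0.121, 0.697, -0.116]
contact_force: [4.0, 7.3, -1.8]
gripper_width: 0.169
```

```bash
python3 look.py 5 wrist; python3 axis.py 5 | awk '$2>-0.1' | sed -n 5,24p
```

```text
6.3 [ 0.5146 -0.3433  0.125 ] [-0.7115  0.1255  1.7182  0.0067  1.3013 -0.3759] [ 4.0411  7.3171 -1.8214] [ 1.7346 -1.0184 -0.0527] 0.1691038595586971
242 [0.0357 0.0243 0.0001]
248 [ 0.0301  0.0228 -0.0002]
254 [0.0247 0.0215 0.    ]
260 [ 0.0195  0.0203 -0.0002]
266 [0.0151 0.0189 0.    ]
272 [ 0.0113  0.0175 -0.    ]
278 [ 0.0072  0.0162 -0.    ]
284 [ 0.0023  0.0155 -0.    ]
290 [-0.0015  0.0143 -0.    ]
296 [-0.0051  0.0133 -0.    ]
302 [-0.0086  0.0122  0.0002]
308 [-0.0124  0.0114 -0.0001]
314 [-0.0154  0.0103 -0.0001]
320 [-0.0193  0.0098  0.0001]
326 [-0.0214  0.0084 -0.0001]
332 [-0.0252  0.008   0.0001]
338 [-0.0277  0.007   0.0001]
344 [-0.0312  0.0066  0.0001]
350 [-0.0335  0.0055  0.0001]
356 [-0.036   0.0047 -0.0001]
```

View pics/wrist_5.png

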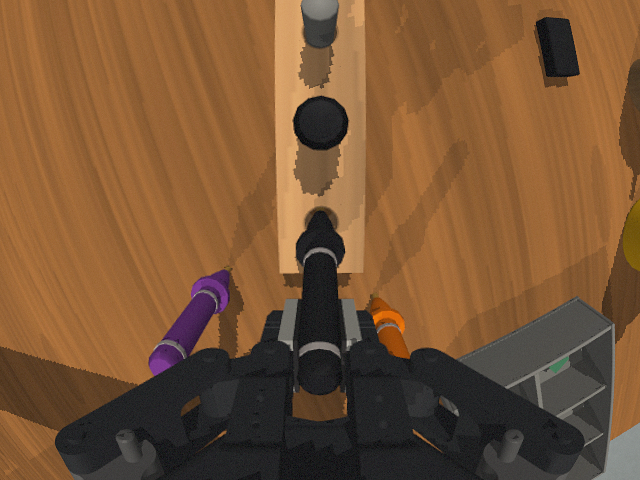

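play_rows(motion=[[1,[0.0008,0.0024,0],0],[1,[-0.001,-0.003,0.02],0],[1,[-0.003,-0.0081,0.04],0],[1,[-0.0047,-0.0134,0.06],0],[1,[-0.0066,-0.0188,0.08],0]])

```text
time: 6.85
tool_pos: [0.5067, -0.3653, 0.2065]
tool_rot: [0.697, 0.119, 0.697, -0.119]
contact_force: [0.2, 0.0, -0.8]
gripper_width: 0.17
```

play_rows(motion=[[1,[0,0,0.04],0],[1,[0,0,0.06],0],[1,[0,0,0.06],0],[1,[0,0,0.06],0]])

```text
time: 7.25
tool_pos: [0.5069, -0.365, 0.2654]
tool_rot: [0.697, 0.119, 0.697, -0.119]
contact_force: [1.3, 0.7, -1.4]
gripper_width: 0.171
```

```bash
python3 look.py 6 wrist side; python3 axis.py 6 | awk '$2>-0.1' 
```

```text
7.25 [ 0.5069 -0.365   0.2654] [-0.7429  0.0344  1.575  -0.0004  1.5328 -0.4057] [ 1.3488  0.7438 -1.3863] [-0.0391 -0.0153  0.0652] 0.17119010683418087
side crop 216 183
220 [0.0591 0.0293 0.0005]
226 [0.0528 0.0274 0.0002]
232 [ 0.0363  0.0282 -0.0001]
238 [ 0.0355  0.0253 -0.0001]
244 [ 0.0338  0.0227 -0.0001]
250 [ 0.0276  0.0215 -0.0001]
256 [0.023  0.0199 0.0001]
262 [0.0183 0.0186 0.0001]
268 [0.0129 0.0176 0.0001]
274 [ 0.0084  0.0164 -0.0001]
280 [ 0.0044  0.0152 -0.0001]
286 [ 0.0001  0.0142 -0.0001]
292 [-0.0041  0.0133  0.0001]
298 [-0.0076  0.0121  0.0001]
304 [-0.0114  0.0113  0.0001]
310 [-0.0149  0.0104  0.0001]
316 [-0.0182  0.0095 -0.0001]
322 [-0.0217  0.0088 -0.0001]
328 [-0.0248  0.0079  0.    ]
334 [-0.0277  0.0071  0.    ]
340 [-0.0309  0.0064  0.    ]
346 [-0.0343  0.0061  0.    ]
352 [-0.0364  0.0049  0.    ]
358 [-0.0395  0.0045  0.    ]
364 [-0.0416  0.0035 -0.0001]
370 [-0.0431  0.0021  0.    ]
376 [-0.0438  0.0001  0.    ]
382 [-0.0429 -0.0031  0.    ]
388 [-0.0422 -0.0063  0.    ]
394 [-0.0413 -0.0097  0.0002]
```

View pics/wrist_6.png

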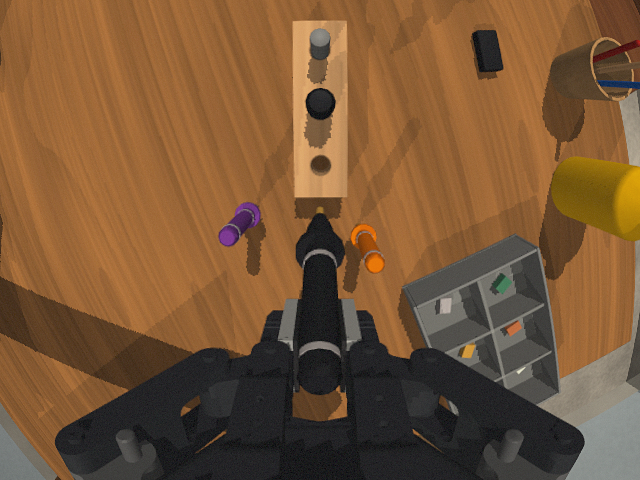

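View pics/side_6.png

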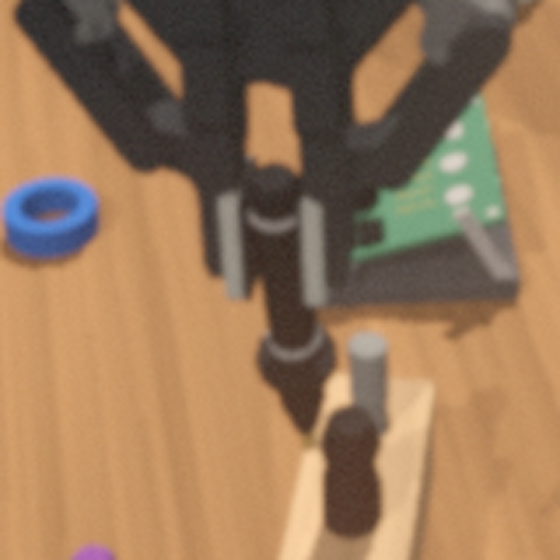

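play_rows(motion=[[1,[0.0116,0.0389,0],-0.137],[1,[0.0232,0.0778,0],-0.274],[1,[0.0348,0.1167,0],-0.411],[1,[0.0464,0.1556,0],-0.548],[1,[0.058,0.1945,0],-0.685]])

```text
time: 7.85
tool_pos: [0.5646, -0.1684, 0.2636]
tool_rot: [0.614, 0.347, 0.617, -0.348]
contact_force: [0.6, -0.1, -1.2]
gripper_width: 0.171
```

play_rows(motion=[[1,[0.0116,0.0389,0],-0.137],[1,[0.0232,0.0778,0],-0.274],[1,[0.0348,0.1167,0],-0.411],[1,[0.0464,0.1556,0],-0.548],[1,[0.058,0.1945,0],-0.685]])

```text
time: 8.35
tool_pos: [0.6225, 0.0259, 0.2636]
tool_rot: [-0.462, -0.533, -0.464, 0.535]
contact_force: [-0.1, -0.2, -1.1]
gripper_width: 0.175
```

play_rows(motion=[[1,[0,0,-0.02],0],[1,[0,0,-0.04],0],[1,[0,0,-0.06],0],[1,[0,0,-0.06],0],[1,[0,0,-0.06],0]])

```text
time: 8.85
tool_pos: [0.6223, 0.0242, 0.2045]
tool_rot: [-0.464, -0.532, -0.466, 0.534]
contact_force: [0.0, 0.4, -0.5]
gripper_width: 0.174
```

```bash
python3 look.py 7 wrist side scene; python3 - <<'E'
from h import *
from scipy.spatial.transform import Rotation as Ro
np.set_printoptions(precision=4,suppress=True)
s=state();T=Ro.from_quat(np.roll(s['tool_rot'],-1)).as_matrix(); print(T,'toolyaw y',np.arctan2(T[1,1],T[0,1]))
tip=s['tool_pos']+T@[.0923,.0291,0]; print('tip est',tip)
for n in ('wrist','side','scene'):
    print(n,'tip px',proj(n,tip),'pad px',proj(n,[.6524,.0199,.044]))
E
```

```text
8.85 [0.6223 0.0242 0.2045] [-0.0806  0.0672  1.6429 -0.0001  1.4349  1.6265] [ 0.0205  0.4142 -0.4672] [ 0.0506  0.0222 -0.0019] 0.17355210178409727
side crop 247 64
scene crop 264 99
[[ 0.0019  0.9907 -0.136 ]
 [-0.0001 -0.136  -0.9907]
 [-1.      0.0019 -0.0001]] toolyaw y -0.1363912938089251
tip est [0.6529 0.02   0.1154]
wrist tip px [[319.8418 209.2758]] pad px [[319.8369 193.9555]]
side tip px [[344.4616 188.309 ]] pad px [[343.7468 220.6676]]
scene tip px [[340.0403 222.1029]] pad px [[339.1144 244.3669]]
```

View pics/wrist_7.png

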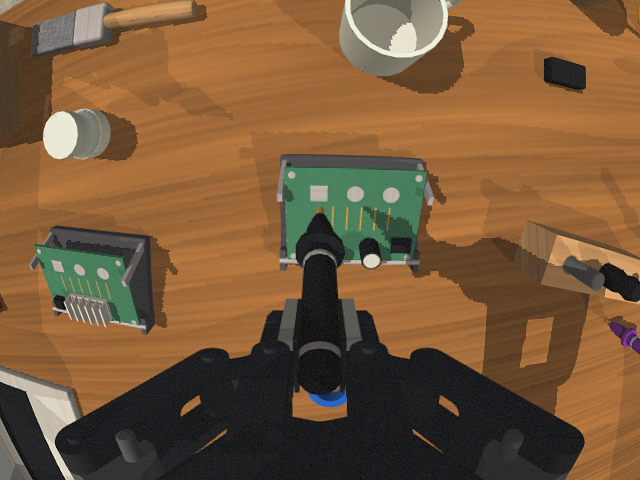

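View pics/side_7.png

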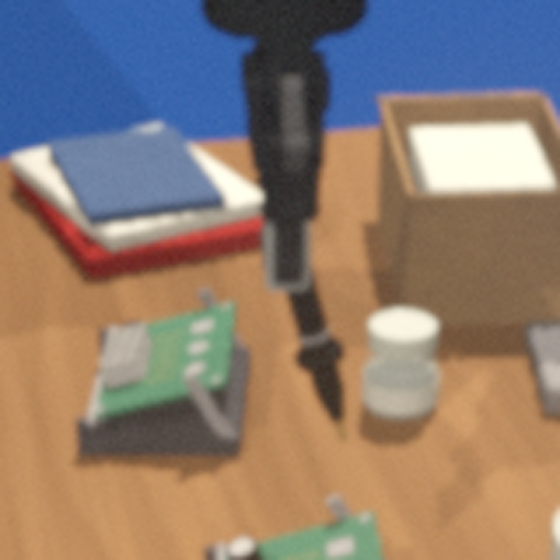

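View pics/scene_7.png

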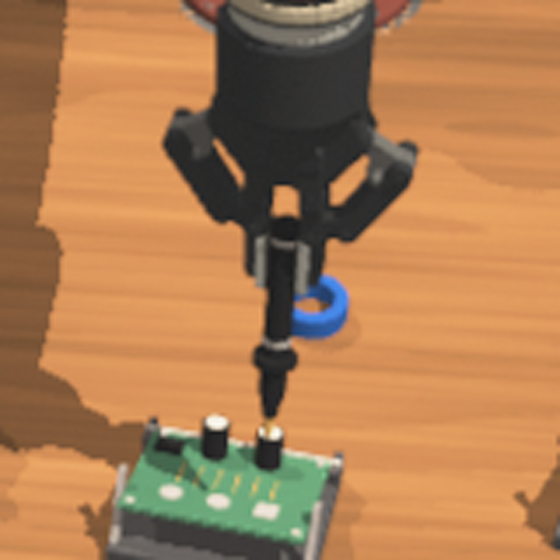

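```bash
python3 axis.py 7 | sed -n '6,26p'; python3 - <<'E'
from h import *
np.set_printoptions(precision=4,suppress=True)
nrm=np.array([-.2628,.038,.9641]); p0=np.array([.6524,.0199,.0443])
for n,tag in (('wrist','7'),('side','7'),('scene','7')):
    z=np.load(f'{n}_{tag}.npz'); inf=(z['K'],z['R'],z['t']); p=z['p'].astype(int)
    u0=proj(n,p0,inf)[0]
    v,u=np.mgrid[0:480,0:640]
    m=(np.hypot(u-u0[0],v-u0[1])<14)&(p.min(-1)>140)&(p.max(-1)-p.min(-1)<45)
    nc,l,st,ce=cv2.connectedComponentsWithStats(m.astype(np.uint8)); k=np.argmin([np.hypot(*(c-u0)) if st[i,4]<400 and st[i,4]>15 else 99 for i,c in enumerate(ce)])
    c=ce[k]; K,R,t=inf
    a=(c[0]-K[0,2])/K[0,0]; b=(c[1]-K[1,2])/K[1,1]
    if n=='wrist': r=np.hypot(a,b); a*=np.tan(r)/r; b*=np.tan(r)/r
    C=-R.T@t; dr=R.T@np.array([a,b,1]); s=nrm@(p0-C)/(nrm@dr)
    print(n,u0,c,st[k],'pad',C+s*dr)
    # depth-based at pad
    X=cloud(n,z['d'],inf); q=X[l==k]; print('  depth pts',np.median(q,0), 'plane off',np.median((q-p0)@nrm))
E
```

```text
253 [ 0.03    0.0187 -0.0001]
259 [ 0.0252  0.0173 -0.0001]
265 [ 0.0211  0.0158 -0.0001]
271 [ 0.0161  0.0148 -0.0001]
277 [0.0113 0.0138 0.0001]
283 [0.0073 0.0126 0.0001]
289 [ 0.003   0.0117 -0.0002]
295 [-0.0005  0.0105  0.    ]
301 [-0.0049  0.0099 -0.0002]
307 [-0.0079  0.0087 -0.0002]
313 [-0.0114  0.0079 -0.    ]
319 [-0.0149  0.0071 -0.    ]
325 [-0.0182  0.0064 -0.    ]
331 [-0.0208  0.0053 -0.    ]
337 [-0.0242  0.0048 -0.0001]
343 [-0.0278  0.0045  0.0001]
349 [-0.03    0.0034 -0.0001]
355 [-0.0328  0.0027 -0.0001]
361 [-0.0354  0.0021 -0.0001]
367 [-0.0372  0.0008 -0.0001]
373 [-0.0386 -0.0006 -0.0001]
wrist [319.8038 191.6477] [318.4008 192.9066] [310 186  18  15 257] pad [0.6515 0.0212 0.044 ]
  depth pts [0.6515 0.0212 0.0442] plane off 0.00014372559129100873
side [343.7486 220.5377] [343.7455 219.9636] [339 217  10   7  55] pad [0.6528 0.0218 0.0443]
  depth pts [0.6527 0.0211 0.0445] plane off 0.00037625860072193484
scene [339.1179 244.2775] [339.6053 244.4737] [336 242   8   6  38] pad [0.6529 0.021  0.0444]
  depth pts [0.6534 0.0214 0.0446] plane off 0.00027846320629965846
```

```bash
python3 - <<'E'
from h import *
from scipy.spatial.transform import Rotation as Ro
np.set_printoptions(precision=4,suppress=True)
for i in range(3):
    s=state();T=Ro.from_quat(np.roll(s['tool_rot'],-1)).as_matrix()
    K,R,t=pose('wrist'); C=-R.T@t
    print(s['time'],s['tool_pos'],(C-s['tool_pos'])@T, (R@T).ravel())
z=np.load('wrist_7.npz'); C=-z['R'].T@z['t']; print(((C-s['tool_pos'])@T,(z['R']@T).ravel()))
z=np.load('wrist_6.npz');C=-z['R'].T@z['t']
q=np.array([0.697,0.119,0.697,-0.119]);T=Ro.from_quat(np.roll(q,-1)).as_matrix(); print((C-np.array([.5069,-.365,.2654]))@T,(z['R']@T).ravel())
i=cams.camera_info('wrist')
p,d=cams.grab_frame('wrist'); s=state(); print(s['time'],s['tool_pos'])
np.savez('wrist_8.npz',p=p,d=d,K=i['K'],R=cv2.Rodrigues(i['rvec'])[0],t=i['tvec'])
E
python3 axis.py 8 | sed -n '6,26p'
```

```text
9.0 [0.6239 0.024  0.2076] [-0.1421  0.0738 -0.0007] [-0.0011  0.0015  1.     -0.2919 -0.9564  0.0011  0.9564 -0.2919  0.0015]
9.0 [0.6239 0.024  0.2076] [-0.1421  0.0738 -0.0007] [-0.0011  0.0015  1.     -0.2919 -0.9564  0.0011  0.9564 -0.2919  0.0015]
9.0 [0.6239 0.024  0.2076] [-0.1421  0.0738 -0.0007] [-0.0011  0.0015  1.     -0.2919 -0.9564  0.0011  0.9564 -0.2919  0.0015]
(array([-0.1386,  0.073 , -0.0008]), array([-0.0015,  0.0017,  1.    , -0.2971, -0.9549,  0.0012,  0.9549,
       -0.297 ,  0.0019]))
[-0.1422  0.0749 -0.0005] [ 0.0012  0.0025  1.     -0.2925 -0.9562  0.0027  0.9563 -0.2925 -0.0004]
9.05 [0.624  0.024  0.2078]
251 [ 0.0285  0.0209 -0.0001]
257 [ 0.0241  0.0193 -0.0001]
263 [ 0.0194  0.0179 -0.0001]
269 [ 0.0143  0.0168 -0.0001]
275 [0.0097 0.0157 0.0001]
281 [0.0056 0.0145 0.0001]
287 [0.0021 0.0133 0.0001]
293 [-0.003   0.0127  0.    ]
299 [-0.0061  0.0115 -0.0002]
305 [-0.0097  0.0105  0.    ]
311 [-0.0131  0.0096  0.    ]
317 [-0.0171  0.009  -0.    ]
323 [-0.02   0.008 -0.   ]
329 [-0.0233  0.0073 -0.    ]
335 [-0.0262  0.0064 -0.    ]
341 [-0.0296  0.006   0.0001]
347 [-0.0327  0.0054  0.0001]
353 [-0.0346  0.0041 -0.0001]
359 [-0.0375  0.0036 -0.0001]
365 [-0.0398  0.0027 -0.0001]
371 [-0.0411  0.0012 -0.0001]
```

play_rows(motion=[[1,[0,0.0005,-0.02],0],[1,[-0.0005,0.001,-0.04],0],[1,[-0.0005,0.0015,-0.055],0],[1,[-0.0005,0.0015,-0.064],0],[1,[-0.0005,0.0015,-0.064],0]])

```text
time: 9.55
tool_pos: [0.622, 0.0257, 0.1409]
tool_rot: [-0.464, -0.532, -0.465, 0.533]
contact_force: [-0.1, -0.4, -0.7]
gripper_width: 0.17
```

play_rows(motion=[[1,[0,0,0],0],[1,[0,0,0],0],[1,[0,0,0],0],[1,[0,0,0],0]])

```text
time: 9.95
tool_pos: [0.6232, 0.0256, 0.1431]
tool_rot: [0.465, 0.533, 0.464, -0.533]
contact_force: [-0.6, -0.0, -0.5]
gripper_width: 0.171
```

```bash
python3 look.py 9 side scene wrist; python3 - <<'E'
from h import *
s=state(); print(s['time'],s['tool_pos'],s['contact_force'])
for n in ('wrist','side','scene'):
    z=np.load(f'{n}_9.npz'); inf=(z['K'],z['R'],z['t']); u=proj(n,[.6522,.0213,.0444],inf)[0]; x0,y0=int(u[0])-30,int(u[1])-35
    c=z['p'][y0:y0+50,x0:x0+60]; cv2.imwrite(f'pics/z9{n}.png',cv2.resize(c,None,fx=8,fy=8,interpolation=cv2.INTER_CUBIC)[...,::-1]); print(n,x0,y0,u)
E
```

```text
9.95 [0.6232 0.0256 0.1431] [-0.0781  0.1168  1.6957 -0.      1.3278  1.6289] [-0.6171 -0.0393 -0.4825] [-0.0033  0.0224  0.0042] 0.17059030774615874
side crop 247 95
scene crop 264 122
10.1 [0.62288776 0.02566025 0.14259032] [ 0.47464965  0.05038905 -0.29704111]
wrist 290 172 [320.36615739 207.00070489]
side 313 185 [343.47602509 220.11206963]
scene 309 209 [339.78237895 244.22493059]
```

View pics/z9side.png

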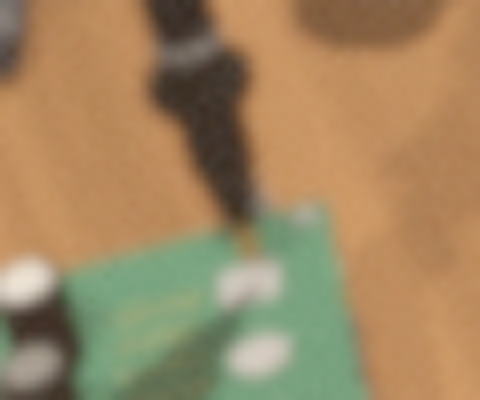

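View pics/z9scene.png

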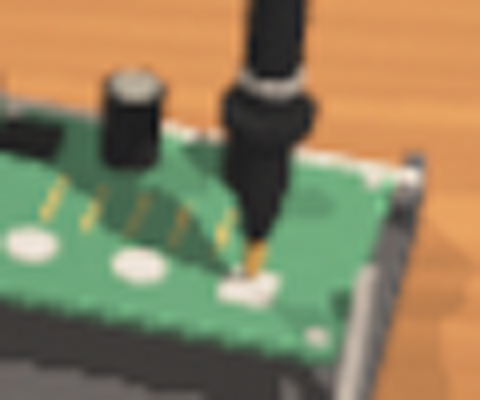

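View pics/z9wrist.png

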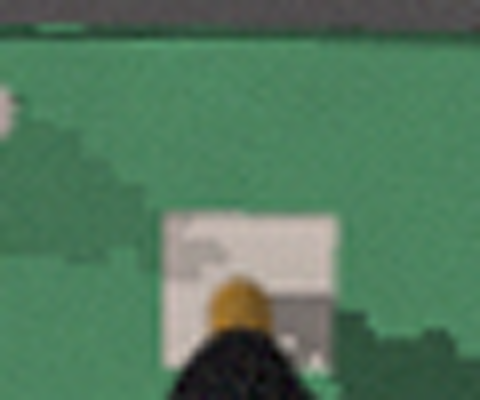

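```bash
python3 - <<'E'
from h import *
from scipy.optimize import least_squares
np.set_printoptions(precision=4,suppress=True)
pad=np.array([.6522,.0213,.0444]); n_=np.array([-.2628,.038,.9641]); x_=np.array([np.cos(-.14),np.sin(-.14),0]); x_-=n_*(x_@n_); x_/=np.linalg.norm(x_); y_=np.cross(n_,x_)
ob={'wrist':((320.0,209.6),(321.3,208.5)),'side':((344.0,217.2),(344.2,220.4)),'scene':((340.8,243.4),(340.0,245.2))}
inf={n:(lambda z:(z['K'],z['R'],z['t']))(np.load(f'{n}_9.npz')) for n in ob}
def f(v):
    r=[]
    P=pad+v[0]*x_+v[1]*y_+v[2]*n_
    for n,(t,p) in ob.items():
        d=proj(n,P,inf[n])[0]-proj(n,pad,inf[n])[0]
        w={'wrist':.65,'side':2,'scene':2.7}[n]
        r+=list((d-(np.array(t)-p))/ (1 if n!='wrist' else 1.5))
    return r
s=least_squares(f,[0,0,.004]); print(s.x*1000,np.array(s.fun))
E
```

```text
[2.0034 1.0033 6.2239] [-0.1576  0.2037  0.332   0.0663 -0.281   0.0286]
```

play_rows(motion=[[1,[0,-0.0005,-0.004],0],[1,[0.0004,-0.001,-0.007],0],[1,[0.0004,-0.001,-0.0092],0],[1,[0.0004,-0.001,-0.0092],0],[1,[0.0004,-0.001,-0.0092],0]])

```text
time: 10.6
tool_pos: [0.6234, 0.0247, 0.1335]
tool_rot: [0.465, 0.533, 0.465, -0.533]
contact_force: [0.0, 0.9, 1.9]
gripper_width: 0.169
```

play_rows(motion=[[1,[0,0,0],0],[1,[0,0,0],0],[1,[0,0,0],0]])

```text
time: 10.9
tool_pos: [0.6234, 0.0247, 0.1333]
tool_rot: [0.465, 0.533, 0.465, -0.533]
contact_force: [0.2, 0.7, 1.1]
gripper_width: 0.175
```

```bash
cat > z.py <<'E'
import sys
from h import *
np.set_printoptions(precision=4,suppress=True)
tag=sys.argv[1]; F=[];P=[];out=[]
for k in range(4):
    for n in ('wrist','side','scene'):
        s=state(); F.append(s['contact_force']);P.append(s['tool_pos'])
        inf=pose(n); p,d=cams.grab_frame(n)
        if k==0:
            np.savez(f'{n}_{tag}.npz',p=p,d=d,K=inf[0],R=inf[1],t=inf[2])
            u=proj(n,[.6522,.0213,.0444],inf)[0]; x0,y0=int(u[0])-30,int(u[1])-35
            c=p[y0:y0+50,x0:x0+60]; out.append(cv2.resize(c,None,fx=6,fy=6,interpolation=cv2.INTER_CUBIC)[...,::-1]); print(n,x0,y0)
cv2.imwrite(f'pics/z{tag}.png',np.vstack([np.hstack(out[:2]),np.hstack([out[2],out[2]*0])]))
print(s['time'],'F',np.mean(F,0),np.std(F,0),'pos',np.mean(P,0),s['gripper_width'])
E
python3 z.py 10
```

```text
wrist 288 175
side 313 185
scene 309 209
11.45 F [0.8026 0.6736 1.5754] [0.3554 0.4181 0.3109] pos [0.6233 0.0247 0.1332] 0.16781603350328347
```

View pics/z10.png

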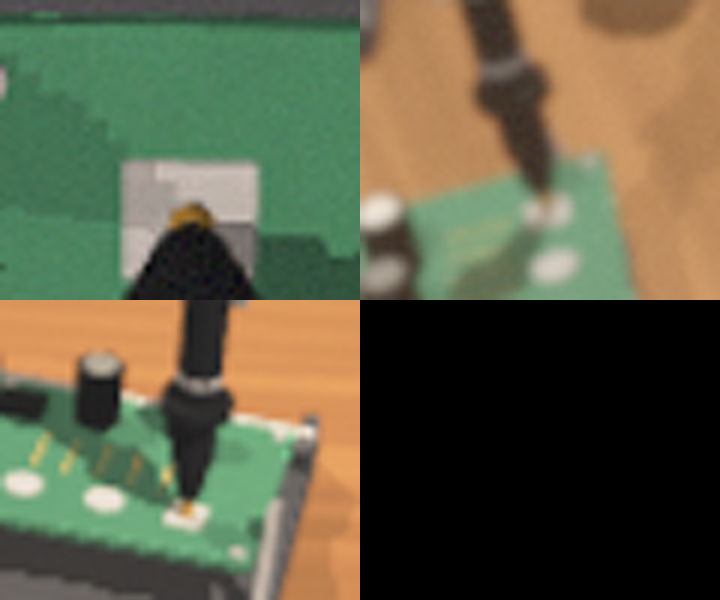

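```bash
python3 - <<'E'
from h import *
import axis
from axis import tilt
q,v=tilt('10',0)
k=(q[:,0]>-.033)&(q[:,0]<.02); c=np.polyfit(q[k,0],q[k,1],1); print('tilt in jaws',np.arctan(c[0]))
z=np.load('wrist_10.npz'); X=cloud('wrist',z['d'],(z['K'],z['R'],z['t']))
# board plane again from side cam
for n in ('side','wrist'):
    z=np.load(f'{n}_10.npz');p=z['p'].astype(int);d=z['d'];X=cloud(n,d,(z['K'],z['R'],z['t']))
    m=(abs(X[...,0]-.627)<.08)&(abs(X[...,1]+.005)<.08)&(d>0)&(p[...,1]>p[...,0]+15)&(p[...,1]>p[...,2]+5)&(X[...,2]>.01)
    Q=X[m]
    for _ in range(5):
        A=np.c_[Q[:,:2],np.ones(len(Q))]; c,*_=np.linalg.lstsq(A,Q[:,2],rcond=None); r=Q[:,2]-A@c; Q=Q[abs(r)<max(.003,1.5*r.std())]
    print(n,'board tilt',np.arctan(np.hypot(c[0],c[1])),np.arctan2(c[1],c[0]))
print(nets.landmark_of('wrist','probe_tip')[:2],nets.landmark_of('wrist','pad')[:2])
for n in ('side','scene'):
    cams.grab_frame(n); print(n,nets.landmark_of(n,'probe_tip')[:2],nets.landmark_of(n,'pad')[:2],nets.landmark_of(n,'probe')[:2])
s=state(); print(s['time'],s['tool_pos'],s['contact_force'])
E
```

```text
tilt in jaws 0.24988846948153423
side board tilt 0.2708958069273771 -0.14254551181456704
wrist board tilt 0.26886667772690076 -0.15446360148882662
[{'at': [0.6541, 0.0186, 0.0402], 'score': 0.6}, {'at': [0.6, 0.2738, -0.0011], 'score': 0.26}] [{'at': [0.647, 0.0218, 0.0451], 'score': 0.64}]
side [] [{'at': [0.6527, 0.0194, 0.0465], 'score': 0.96}] [{'at': [0.6549, 0.0234, 0.055], 'score': 0.9}, {'at': [0.5421, -0.4014, 0.0134], 'score': 0.83}]
scene [] [{'at': [0.4303, 0.0343, 0.0017], 'score': 0.23}] [{'at': [0.6535, 0.0227, 0.051], 'score': 0.79}, {'at': [0.446, -0.3399, 0.0154], 'score': 0.73}]
12.0 [0.6232 0.0247 0.1331] [1.4773 0.5094 1.0296]
```

```bash
python3 -c "
from plant import workorder; print(workorder.job_done())"
```

```text
the job is handed in; nothing more can be done
None
```

The probe is out of the rack and its tip is resting on the square pad of the capacitor board, and I handed the job in while still holding it there. `job_done` gives no verdict, so I only have my own checks.

**How it was done:** The gripper can only point straight down. So I raised the probe 20 mm and pushed it sideways against the edge of its rack hole until it tilted in the jaws. Then I drew it out along its own axis, turned it to face up the slope, and pressed it down along the board's normal.

**Last checks:**

| Check | Measured | Target |
|---|---|---|
| Angle between probe and board normal | about 0.02 rad (probe 0.25, board 0.27) | under 0.15 rad |
| Tip from pad centre | about 1–2 mm, judged by eye in the pictures | under 7 mm |
| Press force, averaged | about 1.9 N, roughly 0.4 N of noise | 0.5–6 N |
| Spring tip pushed in, worked out from the force | about 4.5 mm | 2–8 mm |

- **Board tilt:** the wanted board measured 0.269–0.271 rad, the same as before to within measurement error. I did not re-measure the other board or the bystanders at the end. The arm never came near the other board, and nothing in the pictures looked disturbed.
- **Disagreements:** the networks put the probe about 4 mm up the slope from the pad centre, while the pictures put it nearly centred. Both are inside the limit, and the networks are only good to about 4 mm.
- **Gaps:** the networks found the spring tip only in the wrist view. They found no usable pad in the last scene picture.
- **Force readings:** single readings scattered by up to about 1 N, so the spring depth is good only to about 1 to 1.5 mm.

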